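# Fit the battery pack and hold a clock drive unit home on the contact tester

## Task

Fit the flat battery pack into the open bay on top of the clock drive unit that stands loose on the contact tester, flat on the bay's floor with its terminal end at the bay's leaf contacts, and let go of it. Then push the unit along the tester's bed squarely into the corner, firmly home against both stops at once so that both sprung contact pins are pushed in, and finish while still holding it pressed there, for the pins push it out again if it is let go. Leave the other things on the bench where they are.

Things in the scene. Friction and masses are not known exactly. Their poses are not given: they have to be found in the camera images.
- unit_center (a point): Centre (half-way up) of the clock drive unit: closed black plastic box 60 (x) x 46 (y) x 34 mm (z), 0.22 kg, loose, standing on the tester's bed, open battery bay in its top. Can be gripped across its 46 mm side above the stops. Brass contact strips lie low (2 to 8 mm up) on its +x and +y faces; a small white setting wheel marks the -x end of its top. z up.
- unit_corner (a point): Bottom corner of the unit between its two faces with contact strips: 30 mm along +x, 23 mm along +y and 17 mm below unit_center; same axes.
- bay_floor (a point): Middle of the floor of the unit's battery bay, 8 mm above unit_center; same axes as the unit. The bay is in the middle of the top, 44 x 28 mm, 9 mm deep, long side along x, its mouth bevelled 3 mm all round, with two brass leaf contacts at its +x end.
- pack_center (a point): Centre (half-way up) of the battery pack: a flat block 40 (x) x 24 (y) x 20 mm (z), 0.05 kg, loose, pale with a black end cap that carries two brass terminals at its +x end. Seated in the bay it stands 11 mm proud of the unit's top. Grip it across its 24 mm side.
- pack_foot (a point): Middle of the pack's underside, 10 mm below pack_center; same axes. Seated, it lies on bay_floor.
- pack_terminal (a point): Middle of the pack's terminal end face, 20 mm along +x from pack_center.
- tester_corner (a point): Inner corner of the fixed tester's two rigid stops, at bed height (flat bed, 12 mm above the bench; bed, stops and pins are polished, friction about 0.25). Axes: x to the tester's back, y to its left, z up. The unit is home when unit_corner lies here with its axes along these. The bed is open to -x and -y. A black meter box, 34 mm above the bed, runs along x from 41 mm to the left (+y) of this point.
- stop_back: The back stop, 14 mm thick, 10 mm above the bed: its face looks to the tester's -x and runs 70 mm to -y from tester_corner. Origin on its face at bed height, 35 mm to -y of tester_corner.
- stop_side: The side stop, 14 mm thick, 10 mm above the bed: its face looks to the tester's -y and runs 80 mm to -x from tester_corner. Origin on its face at bed height, 40 mm to -x of tester_corner.
- pin_back (a joint): Round brass contact pin, 5 mm thick, 5 mm above the bed, standing 4 mm out of the back stop's face 23 mm to -y of tester_corner. Travel in m: 0 out, 0.004 when flush with the stop's face (the unit home). Spring: 1 N when out, 2.5 N when flush.
- pin_side (a joint): The same kind of pin in the side stop, 30 mm to -x of tester_corner, pushed in towards the tester's +y; same travel and spring.
- tin_grey_round: Bystander: round grey tin, 36 mm wide, 19 mm high. Leave alone.
- tweezers_2: Bystander: steel tweezers, 116 mm long, lying. Leave alone.
- brass_wheel_3: Bystander: brass gear wheel, 30 mm wide, 11 mm high. Leave alone.
- brass_wheel_2: Bystander: smaller brass gear wheel, 26 mm wide, 11 mm high. Leave alone.
- enamel_dial_2: Bystander: round white dial on a grey base, 30 mm wide, 8 mm high. Leave alone.
- magnifier: Bystander: round magnifier with a handle, 116 mm long, lying. Leave alone.

How it is judged:
On the way:
1. the pack lies flat in the unit's bay, terminals at the leaf contacts, and is let go (x of pack_foot in the frame of bay_floor between -0.003 and 0.003 m and y of pack_foot in the frame of bay_floor between -0.003 and 0.003 m and z of pack_foot in the frame of bay_floor between -0.0015 and 0.0015 m and angle between the z axis of pack_foot and the z axis of bay_floor, either way round below 0.06 rad and x of pack_terminal in the frame of bay_floor above 0.01 m and contact force between the fingers and pack below 0.1 N), for 0.2 s.
At the end, for the whole second after the job is handed in: Unit upright and square (0.04 rad) on the bed, its corner within 3 mm of the stops' corner, over 1 N on each stop, both pins in by over 2.5 mm, still held by the gripper; pack in the bay within 3 mm, within 1.5 mm of its floor, flat (0.06 rad), terminals at the leaf contacts (x of pack_foot in the frame of bay_floor between -0.003 and 0.003 m and y of pack_foot in the frame of bay_floor between -0.003 and 0.003 m and z of pack_foot in the frame of bay_floor between -0.0015 and 0.0015 m and angle between the z axis of pack_foot and the z axis of bay_floor, either way round below 0.06 rad and x of pack_terminal in the frame of bay_floor above 0.01 m and distance between unit_corner and tester_corner below 0.003 m and angle between the x axis of unit_corner and the x axis of tester_corner, either way round below 0.04 rad and angle between unit_center's own z axis and vertical below 0.04 rad and value of joint each of pin_back, pin_side above 0.0025 m and contact force between unit and stop_back above 1 N and contact force between unit and stop_side above 1 N and contact force between the fingers and unit above 1 N); the arm keeps its last pose, push and grip.
It fails at once if a bystander is moved by more than 30 mm (distance of any of tin_grey_round, tweezers_2, brass_wheel_3, brass_wheel_2, enamel_dial_2, magnifier from where it was at the start of the episode above 0.03 m).
It also fails if it takes over 72 s, if anything falls off the work surface, if the arm or the gripper's body presses on something with over 40 N, if the wrist force passes 120 N, or if a joint passes its speed limit or range.

## Robot

A 6-joint arm with a two-finger parallel gripper is mounted at the origin on a cart in front of the work surface, level with it; the furniture and walls round the work are solid. World frame = base frame: x ahead of the robot, y to its left, z up, the work surface at z = 0. Lengths are in m, angles in rad, forces in N, time in s.
With the tool pointing down it reaches from about 0.325 to 0.775 m from the base axis. Payload 5.5 kg.
Tool frame: the origin (TCP) lies at the very end of the fingers, on their centre line; the grasp point (between the pads) lies 19 mm behind it (grip_point_offset is the distance from the TCP to the grasp point, in m); z points along the fingers, y is the line along which they close (so a half turn about z gives the same grasp; the last joint's range is limited). The gripper opens to 88 mm and grips with 3 to 60 N. Pads are 20 mm wide; open, the fingers measure 115 mm over their backs; the gripper's body (75 mm by 178 mm) begins 61 mm behind the grasp point.
Start: joints at [1.226, 0.091, 1.231, -0, 1.82, -0.057], TCP at [0.17, 0.575, 0.223] pointing down, gripper open.
Joint ranges: [-2.87, 2.87], [-0.86, 2.18], [0.17, 2.46], [-1.51, 4.65], [0.06, 2.69], [-2.65, 2.65]. Speed limits (rad/s): [2.57, 2.57, 3.01, 3.14, 3.14, 3.14].

## Interface

Orientations are given as a rotation vector (axis times angle).
In Python, from plant import read_state, grab_frame, camera_model, finish_job, grip_point_offset gives the robot as it stands.
- The arm moves only by the shell command python3 -m handwheel 'ROWS' [FORCE]. ROWS is JSON, a list of rows, each an object of numbers: "ax", "ay", "az": the turn, a rotation vector about the tool's x, y, z as a fraction of full scale; "x", "y", "z": the shift along the tool's x, y, z as a fraction of full scale; "claw": the opening in per cent of the stroke, from 0 (shut) to 100 (fully open). In form: [{"ax": .., "ay": .., "az": .., "x": .., "y": .., "z": .., "claw": ..}, ...]. A call has exactly 10 rows; each row is the pose to reach, as a shift and turn from the pose commanded when the call began, along the tool's axes at that moment, turning the shorter way round; what a row does not reach only later rows make up. Full scale, the value 1, is 1 m for a shift and 180 degrees for a turn. A row lasts 1/8 s, in which the tool goes at most 62.5 mm and 10.7 degrees, less where a joint would pass 70% of its speed; a pose out of reach is approached as far as the arm can. A call with a number of a shift or a turn outside -1 to 1 is refused whole. A call with a gripper value outside its range is refused whole. The fingers move at their own pace and stop on an object; FORCE is the grip in N (left out, the last holds). Time passes only in rows, so rows that repeat a pose let the fingers close, or fill a call up. It gives the time, the measured TCP pose, the force, the opening and the grip force at its end, in the units of the state.
- read_state(): the state, without advancing time (a new reading comes with each control period).
- grab_frame(name): name is "scene" or "top" or "wrist"; returns (picture, depth): 480x640x3 uint8, red, green, blue; 480x640 float32, m along the optical axis (not along the pixel's ray), 0 where there is no reading.
- camera_model(name): a dict with "K" (3x3 intrinsics, pixels), "k1" (the pictures are not rectified: a ray, as slopes to the right and down, at radius r is drawn at 1 + k1 r^2 times it, then the intrinsics apply), "rvec" (rotation vector, rad) and "tvec" (3), from world to camera coordinates, as OpenCV has them; the wrist camera has in their place "tool_from_camera" (4x4, takes a point from camera to tool coordinates, whose origin is the TCP and whose axes are the flange's). Camera axes: x right, y down, z forward; pixel columns grow to the right and rows downward; lengths in m; the calibration is good to about 2 mm. A picture is of the moment at which its call begins: read the wrist's pose just before it. camera_model takes no time and is no camera call.
- finish_job(): hands the job in; it is judged then, once.
The state is a dict: "t": time; "joint_pos": joint angles; "qvel": joint speeds; "tau": joint torques, N m; "eef_pos": TCP position; "orientation": TCP orientation; "contact_force": force on the tool from outside, world axes, zero at the start; "torque": the same for the moment, N m; "finger_gap": finger opening in m; "finger_force": force on a finger pad.
Only numpy, scipy, OpenCV 4.12 (cv2) and the standard library are available. Lean on these libraries where they do the work, as an engineer would, in place of code of your own. Each camera call takes 0.05 s, during which the arm holds its last target. There are 200 camera calls.

## Working session

There is one attempt and no reset: what is moved stays moved. The work goes in short steps, Python scripts to look and compute and a shell command to move; the robot and the scene stay as the last step left them, time stands still between calls to the robot, and variables do not carry over. Pictures are saved under pics/ and viewed, at most 10 in all, crops included, and the job is handed in when it is done.

```bash
ls; mkdir -p pics; cat > h.py <<'E'
import numpy as np, cv2
from scipy.spatial.transform import Rotation as R
from plant import *
def cam(name,st=None):
    m=camera_model(name)
    if name=='wrist':
        T=np.eye(4);T[:3,:3]=R.from_rotvec(st['orientation']).as_matrix();T[:3,3]=st['eef_pos']
        return m,T@np.array(m['tool_from_camera'])
    Rw=R.from_rotvec(np.ravel(m['rvec'])).as_matrix();T=np.eye(4);T[:3,:3]=Rw.T;T[:3,3]=-Rw.T@np.ravel(m['tvec'])
    return m,T
def rays(m,T,px):
    px=np.array(px,float).reshape(-1,2);K=np.array(m['K'])
    d=np.c_[(px[:,0]-K[0,2])/K[0,0],(px[:,1]-K[1,2])/K[1,1]];u=d.copy()
    for _ in range(20):u=d/(1+m['k1']*(u**2).sum(1,keepdims=True))
    return T[:3,3],u,np.c_[u,np.ones(len(u))]@T[:3,:3].T
def onplane(m,T,px,z):
    o,u,d=rays(m,T,px);return o+d*((z-o[2])/d[:,2])[:,None]
def depthpts(m,T,px,D):
    px=np.array(px).reshape(-1,2);o,u,d=rays(m,T,px)
    return o+d*D[px[:,1].astype(int),px[:,0].astype(int)][:,None]
E
python3 - <<'E'
from h import *
s=read_state();print(s,grip_point_offset)
for n in('scene','top'):
    p,D=grab_frame(n);cv2.imwrite(f'pics/{n}0.png',p[:,:,::-1]);np.save(n+'0.npy',D)
    m,T=cam(n);print(n,T.round(3),m['K'],m['k1'])
E
```

```text
pics
{'t': 0.0, 'joint_pos': array([ 1.22628737e+00,  9.18614333e-02,  1.23181864e+00,  4.94189040e-06,
        1.81981306e+00, -5.66270481e-02]), 'qvel': array([ 0.00086505,  0.00256533, -0.0006089 , -0.00060939, -0.00296027,
        0.00127189]), 'tau': array([ 1.77291244e-03, -4.46454334e+01, -4.06447649e+01,  6.98581059e-02,
        2.89885432e-02, -1.25263450e-04]), 'eef_pos': array([0.17021542, 0.57505365, 0.22154332]), 'orientation': array([-4.50586858e-01, -3.10872305e+00,  2.92356613e-03]), 'contact_force': array([ 0.29908563,  0.0317219 , -0.58491677]), 'torque': array([ 0.0119873 , -0.03494057, -0.02353114]), 'finger_force': 0.0, 'finger_gap': 0.08793769778531023} 0.0187
scene [[ 0.702 -0.437  0.562 -0.079]
 [-0.712 -0.426  0.558 -0.401]
 [-0.004 -0.792 -0.611  0.587]
 [ 0.     0.     0.     1.   ]] [[485.9712277    0.         323.8679127 ]
 [  0.         485.9712277  243.40756487]
 [  0.           0.           1.        ]] -0.1097407353717809
top [[-0.007 -0.99   0.144  0.285]
 [-1.     0.005 -0.01   0.081]
 [ 0.009 -0.144 -0.989  1.003]
 [ 0.     0.     0.     1.   ]] [[589.65606611   0.         315.37807847]
 [  0.         589.65606611 242.90375721]
 [  0.           0.           1.        ]] -0.09450699973390844
```

View pics/top0.png

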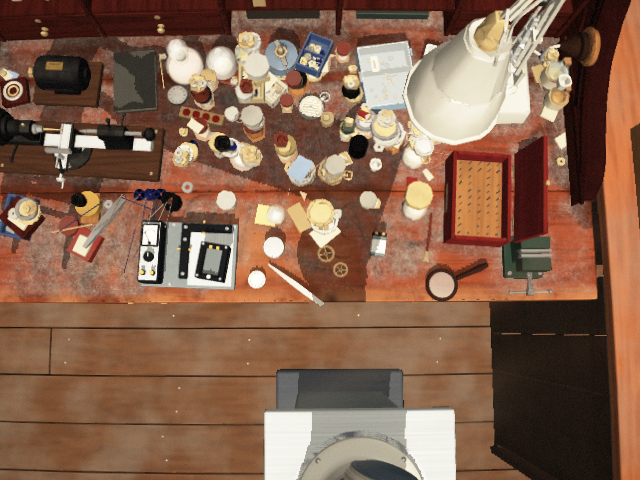

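View pics/scene0.png

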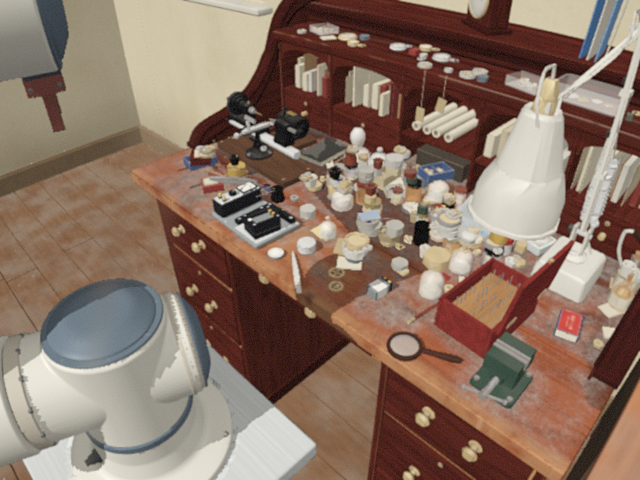

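The top view shows the tester at about (190,255) with the unit on it near (212,260), and the pack at (379,243). The gear wheels and dial are between them. Next I'll enlarge both.

```bash
python3 - <<'E'
from h import *
p=cv2.imread('pics/top0.png')
a=cv2.resize(p[210:300,130:250],None,fx=5,fy=5,interpolation=cv2.INTER_CUBIC)
b=cv2.resize(p[220:265,360:400],None,fx=5,fy=5,interpolation=cv2.INTER_CUBIC)
c=np.zeros((450,800,3),np.uint8);c[:,:600]=a;c[:225,600:]=b
cv2.imwrite('pics/top0c.png',c)
m,T=cam('top');D=np.load('top0.npy')
for px in [(379,236),(379,247),(212,260),(212,248),(230,280),(145,240),(400,300)]:print(px,depthpts(m,T,px,D).round(4))
E
```

```text
(379, 236) [[ 0.4391 -0.0362  0.0209]]
(379, 247) [[ 0.4203 -0.0357  0.0211]]
(212, 260) [[0.3981 0.2427 0.0357]]
(212, 248) [[0.4176 0.2424 0.0393]]
(230, 280) [[0.3671 0.2161 0.008 ]]
(145, 240) [[0.4304 0.3525 0.0472]]
(400, 300) [[ 0.3319 -0.0718  0.0026]]
```

View pics/top0c.png

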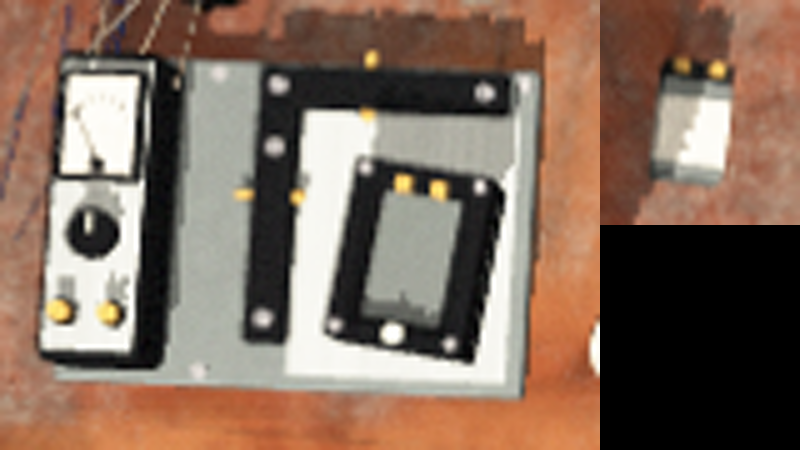

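The crops show the pack's terminals at its top end (690,68), so +x points away from the robot, with a yaw of about −5°. The unit has its leaf contacts up and its white wheel at the bottom (392,332). It is turned about −10° from the tester, and the stops' corner is at about (302,108). I'll take the wrist camera over the pack and then the unit.

```bash
cat >> h.py <<'E'
def goal(x,y,z,yaw,st=None,base=None):
    """rows from current (or base=(pos,rotvec) commanded) pose to tool-down, tool y axis along yaw+90 (deg, mod 180)"""
    st=st or read_state();p0,r0=base or (st['eef_pos'],st['orientation'])
    R0=R.from_rotvec(r0);best=None
    for k in(0,180):
        Rt=R.from_euler('z',yaw+k,degrees=True)*R.from_euler('x',180,degrees=True)
        v=(R0.inv()*Rt).as_rotvec()
        if best is None or np.linalg.norm(v)<np.linalg.norm(best):best=v
    d=R0.inv().apply(np.array([x,y,z])-p0)
    print('xyz',d.round(4),'rot frac',(best/np.pi).round(4),'deg',np.degrees(np.linalg.norm(best)).round(1))
E
python3 - <<'E'
from h import *
s=read_state();print(R.from_rotvec(s['orientation']).as_matrix().round(3));m,T=cam('wrist',s)
print(np.array(m['tool_from_camera']).round(3),m['K'])
m,T=cam('top')
f=lambda q,z,o=(130,210):onplane(m,T,np.array(q)/5+np.array(o),z)[:,:2].round(4)
pk=f([(63,65),(135,70),(127,187),(52,180)],.02,(360,220));print('pack',pk.mean(0),pk)
un=f([(362,157),(503,183),(472,362),(325,337)],.046);print('unit',un.mean(0),un)
print('corner',f([(302,108)],.012), f([(302,108)],.022))
goal(.41,-.036,.20,-5);goal(.36,.24,.2,-8)
E
```

```text
[[-0.959  0.284 -0.001]
 [ 0.284  0.959 -0.002]
 [ 0.    -0.002 -1.   ]]
[[-0.001 -0.968 -0.25   0.067]
 [ 1.    -0.001  0.001  0.   ]
 [-0.001 -0.25   0.968 -0.162]
 [ 0.     0.     0.     1.   ]] [[353.69180488   0.         320.16455257]
 [  0.         353.69180488 238.54871496]
 [  0.           0.           1.        ]]
pack [ 0.4238   -0.035675] [[ 0.4445 -0.0255]
 [ 0.4426 -0.0499]
 [ 0.4028 -0.0463]
 [ 0.4053 -0.021 ]]
unit [0.39375 0.2391 ] [[0.4277 0.2573]
 [0.4188 0.2107]
 [0.3601 0.2201]
 [0.3684 0.2683]]
corner [[0.4498 0.2846]] [[0.4481 0.2825]]
xyz [-0.4034 -0.5179  0.0225] rot frac [-0.0006 -0.0001 -0.0638] deg 11.5
xyz [-0.2771 -0.2674  0.0221] rot frac [-0.0006 -0.0001 -0.0472] deg 8.5
```

```bash
python3 -m handwheel '[{"ax":0,"ay":0,"az":-0.01,"x":-0.05,"y":-0.05,"z":0.0,"claw":100},{"ax":0,"ay":0,"az":-0.02,"x":-0.09,"y":-0.09,"z":0.01,"claw":100},{"ax":0,"ay":0,"az":-0.03,"x":-0.13,"y":-0.13,"z":0.02,"claw":100},{"ax":0,"ay":0,"az":-0.04,"x":-0.17,"y":-0.17,"z":0.02,"claw":100},{"ax":0,"ay":0,"az":-0.047,"x":-0.21,"y":-0.21,"z":0.02,"claw":100},{"ax":0,"ay":0,"az":-0.047,"x":-0.25,"y":-0.24,"z":0.02,"claw":100},{"ax":0,"ay":0,"az":-0.047,"x":-0.277,"y":-0.267,"z":0.02,"claw":100},{"ax":0,"ay":0,"az":-0.047,"x":-0.277,"y":-0.267,"z":0.02,"claw":100},{"ax":0,"ay":0,"az":-0.047,"x":-0.277,"y":-0.267,"z":0.02,"claw":100},{"ax":0,"ay":0,"az":-0.047,"x":-0.277,"y":-0.267,"z":0.02,"claw":100}]'
cat > look.py <<'E'
import sys,pickle
from h import *
n=sys.argv[1];s=read_state();p,D=grab_frame('wrist');pickle.dump((s,p,D),open(n+'.pkl','wb'))
x,y,w,hh,k=map(int,sys.argv[2:7]) if len(sys.argv)>2 else (0,0,640,480,1)
cv2.imwrite(f'pics/{n}.png',cv2.resize(p[y:y+hh,x:x+w,::-1],None,fx=k,fy=k,interpolation=cv2.INTER_CUBIC));print(s['eef_pos'])
E
python3 look.py w1
```

```text
t: 1.35
eef_pos: [0.3596, 0.2416, 0.2025]
orientation: [-0.217, -3.134, -0.0]
contact_force: [0.4, -0.2, -0.2]
finger_gap: 0.0876
finger_force: 0.0
[0.35956469 0.24160593 0.20249746]
```

View pics/w1.png

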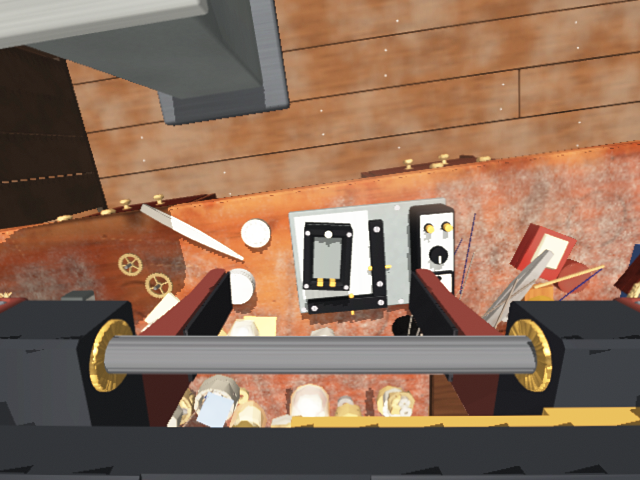

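The unit shows at about (328,258) and the stops' corner near (370,297), with the white wheel at the top and the leaf contacts at the bottom. I'll enlarge this.

```bash
python3 - <<'E'
from h import *
p=cv2.imread('pics/w1.png')
cv2.imwrite('pics/w1c.png',cv2.resize(p[212:312,285:405],None,fx=6,fy=6,interpolation=cv2.INTER_CUBIC))
E
```

```text
(no output)
```

View pics/w1c.png

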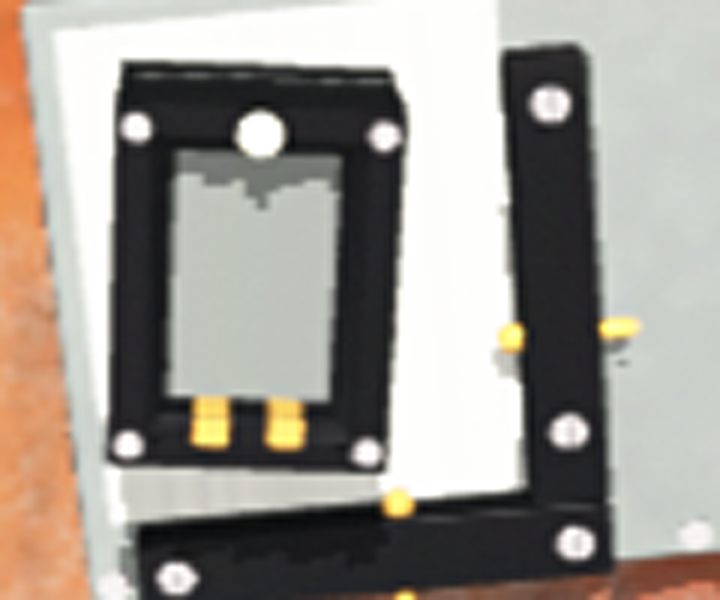

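```bash
python3 - <<'E'
from h import *
goal(.40,-.036,.16,-5)
E
```

```text
xyz [-0.0783 -0.2694  0.0425] rot frac [-0.     -0.0001 -0.0162] deg 2.9
```

Reading the enlarged crop:
- Unit top screws: (137,128), (384,136), (367,452) and (128,444).
- Stop faces at bed height: side (503,60)–(525,485), back (138,525)–(520,493), meeting at the corner (526,492).

Next I'll compute positions and go to the pack.

```bash
python3 - <<'E'
from h import *
import pickle
s,p,D=pickle.load(open('w1.pkl','rb'));m,T=cam('wrist',s)
f=lambda q,z:onplane(m,T,np.array(q)/6+np.array([285,212]),z)[:,:2]
ang=lambda a,b:np.degrees(np.arctan2(*(b-a)[::-1]))
u=f([(137,128),(384,136),(367,452),(128,444)],.0465);print('unit',u.mean(0).round(4),u.round(4),ang(u[3],u[0]),ang(u[2],u[1]),ang(u[0],u[1]),ang(u[3],u[2]))
c=f([(503,60),(525,485),(138,525),(520,493),(526,492)],.012);print(c.round(4),ang(c[0],c[1]),ang(c[2],c[3]))
print(depthpts(m,T,np.array([(255,280),(255,430)])/6+np.array([285,212]),D))
E
python3 -m handwheel '[{"ax":0,"ay":0,"az":-0.01,"x":-0.02,"y":-0.05,"z":0.0,"claw":100},{"ax":0,"ay":0,"az":-0.016,"x":-0.03,"y":-0.1,"z":0.01,"claw":100},{"ax":0,"ay":0,"az":-0.016,"x":-0.05,"y":-0.15,"z":0.02,"claw":100},{"ax":0,"ay":0,"az":-0.016,"x":-0.06,"y":-0.2,"z":0.03,"claw":100},{"ax":0,"ay":0,"az":-0.016,"x":-0.07,"y":-0.24,"z":0.04,"claw":100},{"ax":0,"ay":0,"az":-0.016,"x":-0.078,"y":-0.269,"z":0.042,"claw":100},{"ax":0,"ay":0,"az":-0.016,"x":-0.078,"y":-0.269,"z":0.042,"claw":100},{"ax":0,"ay":0,"az":-0.016,"x":-0.078,"y":-0.269,"z":0.042,"claw":100},{"ax":0,"ay":0,"az":-0.016,"x":-0.078,"y":-0.269,"z":0.042,"claw":100},{"ax":0,"ay":0,"az":-0.016,"x":-0.078,"y":-0.269,"z":0.042,"claw":100}]'
python3 look.py w2 250 180 130 100 6
```

```text
unit [0.3974 0.2435] [[0.3684 0.2292]
 [0.3749 0.2668]
 [0.4264 0.2579]
 [0.4197 0.2201]] 169.93822724268276 170.20457279271986 80.1045391185315 79.94933346528059
[[0.3734 0.2901]
 [0.451  0.2858]
 [0.449  0.2162]
 [0.4524 0.2848]
 [0.4524 0.2859]] -3.0998125807787242 87.16156023563016
[[0.39772669 0.24375643 0.03869937]
 [0.42069219 0.24052362 0.04521569]]
t: 2.65
eef_pos: [0.3999, -0.0357, 0.1608]
orientation: [0.138, 3.138, 0.0]
contact_force: [-1.4, 0.1, 0.0]
finger_gap: 0.0882
finger_force: 0.0
[ 0.39986131 -0.0356957   0.16081746]
```

View pics/w2.png

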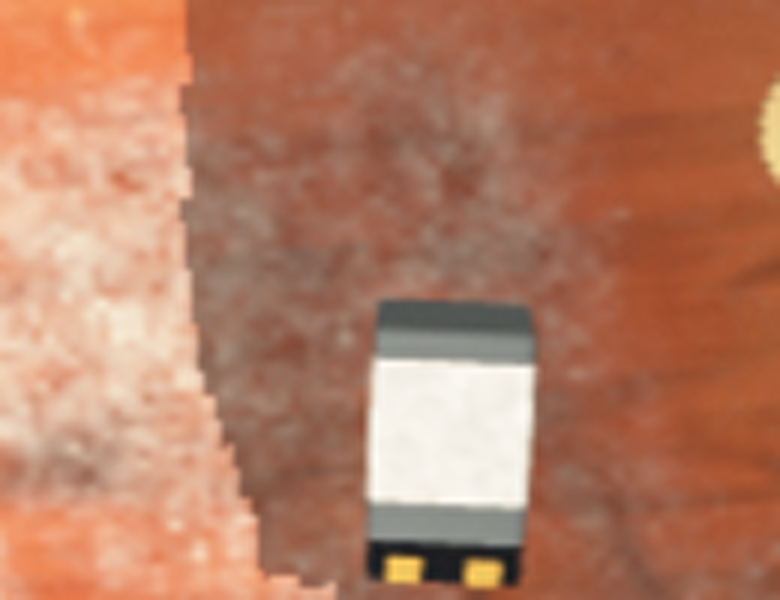

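The pack's top-face corners in the crop are (376,330), (536,335), (520,586) and (367,581), with the terminals at the bottom, which is world +x.

```bash
python3 - <<'E'
from h import *
import pickle
s,p,D=pickle.load(open('w2.pkl','rb'));m,T=cam('wrist',s)
f=lambda q,z:onplane(m,T,np.array(q)/6+np.array([250,180]),z)[:,:2]
ang=lambda a,b:np.degrees(np.arctan2(*(b-a)[::-1]))
u=f([(376,330),(536,335),(520,586),(367,581)],.0205);print('pack',u.mean(0).round(4),u.round(4),ang(u[0],u[3]),ang(u[1],u[2]),ang(u[0],u[1]),ang(u[3],u[2]),np.linalg.norm(u[0]-u[3]),np.linalg.norm(u[0]-u[1]))
print(depthpts(m,T,np.array([(450,430),(450,350),(600,430)])/6+np.array([250,180]),D))
c=u.mean(0);goal(c[0],c[1],.012,(ang(u[0],u[3])+ang(u[1],u[2]))/2)
E
```

```text
pack [ 0.4284 -0.0337] [[ 0.4075 -0.0427]
 [ 0.4104 -0.0194]
 [ 0.4493 -0.0248]
 [ 0.4464 -0.0478]] -7.394019834792119 -7.85569925542648 83.04703043630413 82.89250186992021 0.03918748017674025 0.023510207003630625
[[ 0.42413719 -0.03325006  0.01923323]
 [ 0.41179322 -0.03219533  0.01946726]
 [ 0.43236041 -0.00968587 -0.00116569]]
xyz [-0.0282  0.0047  0.1488] rot frac [0.     0.0001 0.0142] deg 2.6
```

```bash
python3 -m handwheel '[{"ax":0,"ay":0,"az":0.005,"x":-0.01,"y":0.002,"z":0.02,"claw":50},{"ax":0,"ay":0,"az":0.01,"x":-0.02,"y":0.004,"z":0.05,"claw":50},{"ax":0,"ay":0,"az":0.0142,"x":-0.0282,"y":0.0047,"z":0.08,"claw":50},{"ax":0,"ay":0,"az":0.0142,"x":-0.0282,"y":0.0047,"z":0.11,"claw":50},{"ax":0,"ay":0,"az":0.0142,"x":-0.0282,"y":0.0047,"z":0.13,"claw":50},{"ax":0,"ay":0,"az":0.0142,"x":-0.0282,"y":0.0047,"z":0.14,"claw":50},{"ax":0,"ay":0,"az":0.0142,"x":-0.0282,"y":0.0047,"z":0.149,"claw":50},{"ax":0,"ay":0,"az":0.0142,"x":-0.0282,"y":0.0047,"z":0.149,"claw":50},{"ax":0,"ay":0,"az":0.0142,"x":-0.0282,"y":0.0047,"z":0.149,"claw":50},{"ax":0,"ay":0,"az":0.0142,"x":-0.0282,"y":0.0047,"z":0.149,"claw":50}]'
```

```text
t: 3.95
eef_pos: [0.4288, -0.0345, 0.0124]
orientation: [0.211, 3.133, -0.0]
contact_force: [0.4, 0.3, 0.1]
finger_gap: 0.0441
finger_force: 0.0
```

Now I'll lower 0.5 mm, close with 15 N and lift.

```bash
python3 -m handwheel '[{"ax":0,"ay":0,"az":0,"x":0,"y":0,"z":0.0005,"claw":20},{"ax":0,"ay":0,"az":0,"x":0,"y":0,"z":0.0005,"claw":10},{"ax":0,"ay":0,"az":0,"x":0,"y":0,"z":0.0005,"claw":10},{"ax":0,"ay":0,"az":0,"x":0,"y":0,"z":0.0005,"claw":10},{"ax":0,"ay":0,"az":0,"x":0,"y":0,"z":0.0005,"claw":10},{"ax":0,"ay":0,"az":0,"x":0,"y":0,"z":0.0005,"claw":10},{"ax":0,"ay":0,"az":0,"x":0,"y":0,"z":-0.01,"claw":10},{"ax":0,"ay":0,"az":0,"x":0,"y":0,"z":-0.05,"claw":10},{"ax":0,"ay":0,"az":0,"x":0,"y":0,"z":-0.1,"claw":10},{"ax":0,"ay":0,"az":0,"x":0,"y":0,"z":-0.1,"claw":10}]' 15
python3 look.py w3 230 200 170 130 4
python3 - <<'E'
from h import *
goal(.3974,.2435,.12,-10)
E
```

```text
t: 5.2
eef_pos: [0.4307, -0.0348, 0.117]
orientation: [0.21, 3.126, -0.001]
contact_force: [1.0, -0.2, -0.6]
finger_gap: 0.0236
finger_force: 15.0
[ 0.43065838 -0.03478273  0.1169572 ]
xyz [ 0.0691  0.2713 -0.0062] rot frac [-0.      0.0015  0.0128] deg 2.3
```

View pics/w3.png

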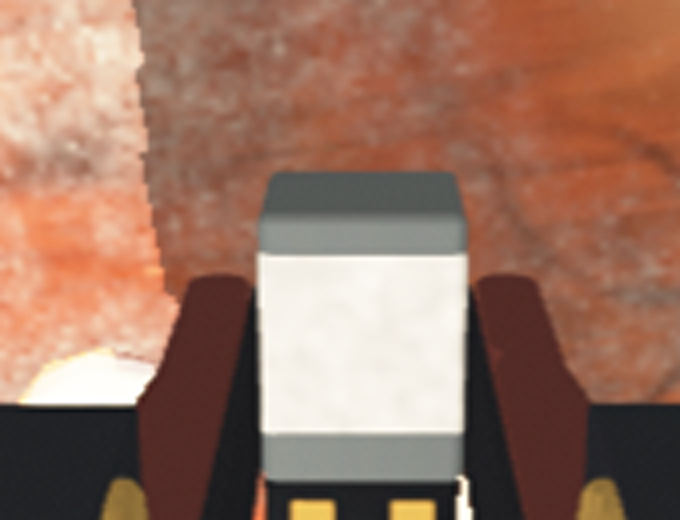

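The pack is held level. Its near top edge runs (260,217)–(467,218) and its near bottom edge (270,173)–(457,173) in the crop. I'll compute its offset in the tool frame.

```bash
python3 - <<'E'
from h import *
import pickle
s,p,D=pickle.load(open('w3.pkl','rb'));m,_=cam('wrist',s);T=np.array(m['tool_from_camera'])
q=np.array([(260,217),(467,218),(270,173),(457,173),(262,480),(463,482)])/4+np.array([230,200])
print(onplane(m,T,q[[0,1,4,5]],-.0088).round(4));print(onplane(m,T,q[[2,3]],.0112).round(4))
q=np.array([(300,240),(430,240),(300,420),(430,420),(360,200)])/4+np.array([230,200]);print(depthpts(m,T,q,D).round(4))
print(read_state()['eef_pos'])
E
```

```text
[[ 0.0197 -0.0112 -0.0088]
 [ 0.0196  0.0122 -0.0088]
 [-0.013  -0.0116 -0.0088]
 [-0.0133  0.0124 -0.0088]]
[[ 0.0194 -0.0113  0.0112]
 [ 0.0194  0.0124  0.0112]]
[[ 0.017  -0.0067 -0.0088]
 [ 0.0171  0.0081 -0.0092]
 [-0.0056 -0.007  -0.0081]
 [-0.005   0.0083 -0.0093]
 [ 0.0205  0.0001 -0.0045]]
[ 0.42952532 -0.03459575  0.11417705]
```

```bash
python3 - <<'E'
from h import *
goal(.452,.243,.12,-10)
E
python3 -m handwheel '[{"ax":0,"ay":0,"az":0,"x":0.0,"y":0.02,"z":-0.004,"claw":10},{"ax":0,"ay":0,"az":0,"x":0.0,"y":0.06,"z":-0.01,"claw":10},{"ax":0,"ay":0,"az":0.005,"x":0.01,"y":0.1,"z":-0.01,"claw":10},{"ax":0,"ay":0,"az":0.01,"x":0.015,"y":0.14,"z":-0.01,"claw":10},{"ax":0,"ay":0,"az":0.0133,"x":0.015,"y":0.18,"z":-0.01,"claw":10},{"ax":0,"ay":0,"az":0.0133,"x":0.015,"y":0.22,"z":-0.01,"claw":10},{"ax":0,"ay":0,"az":0.0133,"x":0.015,"y":0.25,"z":-0.01,"claw":10},{"ax":0,"ay":0,"az":0.0133,"x":0.015,"y":0.275,"z":-0.01,"claw":10},{"ax":0,"ay":0,"az":0.0133,"x":0.015,"y":0.278,"z":-0.01,"claw":10},{"ax":0,"ay":0,"az":0.0133,"x":0.015,"y":0.278,"z":-0.01,"claw":10}]'
```

```text
xyz [ 0.0149  0.2781 -0.0059] rot frac [-0.      0.0015  0.0128] deg 2.3
t: 6.5
eef_pos: [0.4502, 0.2425, 0.1206]
orientation: [-0.276, -3.128, 0.002]
contact_force: [0.1, 0.3, -0.2]
finger_gap: 0.0237
finger_force: 15.0
```

```bash
python3 look.py w4 240 90 160 150 4
```

```text
[0.45021317 0.24246283 0.12057219]
```

View pics/w4.png

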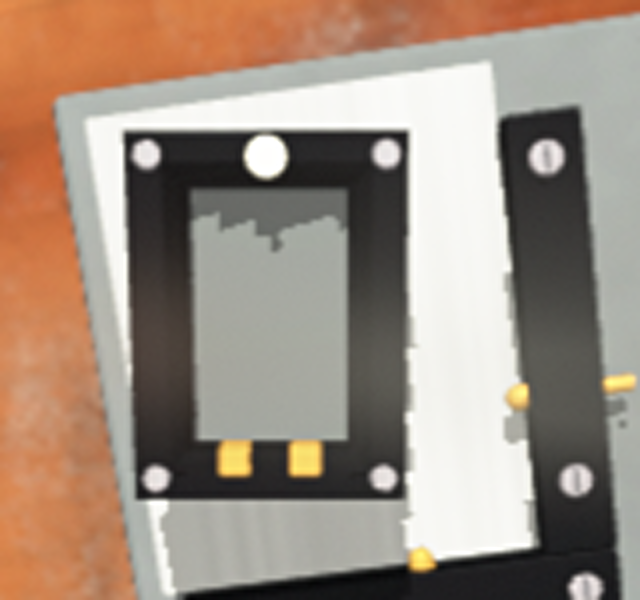

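The unit is clear in this view. The screws are at (146,154), (387,153), (384,478) and (156,478). The bed-level edge of the side stop is (503,125)–(540,548) and that of the back stop is (190,593)–(540,550).

```bash
python3 - <<'E'
from h import *
import pickle
s,p,D=pickle.load(open('w4.pkl','rb'));m,T=cam('wrist',s);Tt=np.array(m['tool_from_camera'])
px=lambda q:np.array(q)/4+np.array([240,90])
ang=lambda a,b:np.degrees(np.arctan2(*(b-a)[::-1]))
S=[(146,154),(387,153),(384,478),(156,478)]
u=onplane(m,T,px(S),.0465)[:,:2];print('unit',u.mean(0).round(4),u.round(4),ang(u[0],u[3]),ang(u[1],u[2]),ang(u[0],u[1]),ang(u[3],u[2]))
c=onplane(m,T,px([(503,125),(540,548),(190,593),(540,550),(541,549)]),.012)[:,:2];print(c.round(4),ang(c[0],c[1]),ang(c[2],c[3]))
print(depthpts(m,T,px([(270,330),(165,330),(380,330),(450,300)]),D).round(4))
print('unit in tool',(R.from_rotvec(s['orientation']).inv().apply(np.r_[u.mean(0),.0465]-s['eef_pos'])).round(4))
goal(*u.mean(0),.12,-10)
E
```

```text
unit [0.3973 0.2434] [[0.3681 0.229 ]
 [0.3748 0.2669]
 [0.4265 0.2578]
 [0.4197 0.2199]] -10.00790654121592 -10.02822970108013 80.07892023543096 79.87217066938614
[[0.3722 0.2904]
 [0.4516 0.2861]
 [0.4485 0.2167]
 [0.452  0.286 ]
 [0.4518 0.2862]] -3.100038802436521 87.08605076193399
[[0.3994 0.2429 0.0376]
 [0.3958 0.2265 0.0479]
 [0.4021 0.2612 0.0465]
 [0.4014 0.276  0.0125]]
unit in tool [ 0.0522 -0.0083  0.0742]
xyz [ 0.0525 -0.0082  0.001 ] rot frac [-0.0004 -0.0003 -0.0007] deg 0.1
```

```bash
python3 -m handwheel '[{"ax":0,"ay":0,"az":0,"x":0.02,"y":-0.003,"z":0.0,"claw":10},{"ax":0,"ay":0,"az":0,"x":0.04,"y":-0.006,"z":0.0,"claw":10},{"ax":0,"ay":0,"az":0,"x":0.0527,"y":-0.0088,"z":0.01,"claw":10},{"ax":0,"ay":0,"az":0,"x":0.0527,"y":-0.0088,"z":0.025,"claw":10},{"ax":0,"ay":0,"az":0,"x":0.0527,"y":-0.0088,"z":0.04,"claw":10},{"ax":0,"ay":0,"az":0,"x":0.0527,"y":-0.0088,"z":0.05,"claw":10},{"ax":0,"ay":0,"az":0,"x":0.0527,"y":-0.0088,"z":0.057,"claw":10},{"ax":0,"ay":0,"az":0,"x":0.0527,"y":-0.0088,"z":0.06,"claw":10},{"ax":0,"ay":0,"az":0,"x":0.0527,"y":-0.0088,"z":0.06,"claw":10},{"ax":0,"ay":0,"az":0,"x":0.0527,"y":-0.0088,"z":0.06,"claw":10}]'
```

```text
t: 7.8
eef_pos: [0.3976, 0.2438, 0.0621]
orientation: [0.276, 3.129, 0.001]
contact_force: [0.2, -0.2, 0.3]
finger_gap: 0.0238
finger_force: 15.0
```

```bash
python3 -m handwheel '[{"ax":0,"ay":0,"az":0,"x":0.0005,"y":-0.0006,"z":0.0,"claw":10},{"ax":0,"ay":0,"az":0,"x":0.0005,"y":-0.0006,"z":0.002,"claw":10},{"ax":0,"ay":0,"az":0,"x":0.0005,"y":-0.0006,"z":0.004,"claw":10},{"ax":0,"ay":0,"az":0,"x":0.0005,"y":-0.0006,"z":0.006,"claw":10},{"ax":0,"ay":0,"az":0,"x":0.0005,"y":-0.0006,"z":0.008,"claw":10},{"ax":0,"ay":0,"az":0,"x":0.0005,"y":-0.0006,"z":0.01,"claw":10},{"ax":0,"ay":0,"az":0,"x":0.0005,"y":-0.0006,"z":0.011,"claw":10},{"ax":0,"ay":0,"az":0,"x":0.0005,"y":-0.0006,"z":0.012,"claw":10},{"ax":0,"ay":0,"az":0,"x":0.0005,"y":-0.0006,"z":0.0125,"claw":10},{"ax":0,"ay":0,"az":0,"x":0.0005,"y":-0.0006,"z":0.0125,"claw":10}]'
```

```text
t: 9.05
eef_pos: [0.3967, 0.2432, 0.0491]
orientation: [0.277, 3.129, -0.0]
contact_force: [-0.2, 0.4, -0.5]
finger_gap: 0.0237
finger_force: 15.0
```

```bash
python3 -m handwheel '[{"ax":0,"ay":0,"az":0,"x":0,"y":0,"z":0.0005,"claw":10},{"ax":0,"ay":0,"az":0,"x":0,"y":0,"z":0.0007,"claw":10},{"ax":0,"ay":0,"az":0,"x":0,"y":0,"z":0.0007,"claw":32},{"ax":0,"ay":0,"az":0,"x":0,"y":0,"z":0.0007,"claw":40},{"ax":0,"ay":0,"az":0,"x":0,"y":0,"z":0.0007,"claw":50},{"ax":0,"ay":0,"az":0,"x":0,"y":0,"z":0.0,"claw":70},{"ax":0,"ay":0,"az":0,"x":0,"y":0,"z":-0.02,"claw":75},{"ax":0,"ay":0,"az":0,"x":-0.02,"y":0,"z":-0.06,"claw":75},{"ax":0,"ay":0,"az":0,"x":-0.055,"y":0,"z":-0.075,"claw":75},{"ax":0,"ay":0,"az":0,"x":-0.055,"y":0,"z":-0.075,"claw":75}]'
python3 look.py w5 240 80 160 150 4
```

```text
t: 10.3
eef_pos: [0.4528, 0.2333, 0.1256]
orientation: [0.279, 3.127, 0.002]
contact_force: [-0.1, -0.0, -0.8]
finger_gap: 0.0656
finger_force: 0.0
[0.45276194 0.23332446 0.1255503 ]
```

View pics/w5.png

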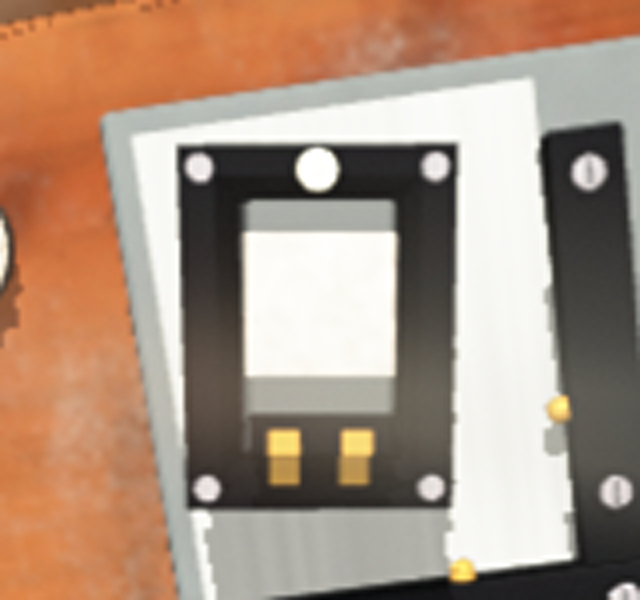

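The pack sits in the bay with its terminals next to the leaf contacts. I'll check heights and work out the grip pose.

```bash
python3 - <<'E'
from h import *
import pickle
s,p,D=pickle.load(open('w5.pkl','rb'));m,T=cam('wrist',s)
px=lambda q:np.array(q)/4+np.array([240,80])
u=onplane(m,T,px([(200,168),(436,167),(431,488),(207,488)]),.0465)[:,:2];k=onplane(m,T,px([(243,199),(396,199),(393,413),(246,413)]),.057)[:,:2]
print(u.mean(0),u.round(4),'pack(1st 2 = -x end)',k.round(4))
Ru=R.from_euler('z',10,degrees=True).as_matrix()[:2,:2];print('packpts in unit',((k-u.mean(0))@Ru.T).round(4))
print(depthpts(m,T,px([(320,215),(260,250),(380,250),(260,350),(380,350),(195,330),(445,330)]),D)[:,2].round(4))
goal(*u.mean(0),.1256,-10);print(read_state()['eef_pos'])
E
```

```text
[0.39737017 0.24338996] [[0.3683 0.2291]
 [0.3749 0.2668]
 [0.4266 0.2577]
 [0.4197 0.2199]] pack(1st 2 = -x end) [[0.3748 0.2355]
 [0.379  0.259 ]
 [0.4117 0.253 ]
 [0.4074 0.2296]]
packpts in unit [[-0.0209 -0.0117]
 [-0.0208  0.0122]
 [ 0.0124  0.012 ]
 [ 0.0123 -0.0118]]
[0.0576 0.0573 0.0564 0.0575 0.0568 0.0459 0.0465]
xyz [ 0.0548  0.0004 -0.0014] rot frac [ 0.     -0.     -0.0009] deg 0.2
[0.45127831 0.233359   0.12424257]
```

Seated: within 1 mm, with its top at 57 mm. Now I'll grip the unit.

```bash
python3 -m handwheel '[{"ax":0,"ay":0,"az":0,"x":0.03,"y":0,"z":0.0,"claw":75},{"ax":0,"ay":0,"az":0,"x":0.054,"y":0,"z":0.01,"claw":75},{"ax":0,"ay":0,"az":0,"x":0.054,"y":0,"z":0.03,"claw":75},{"ax":0,"ay":0,"az":0,"x":0.054,"y":0,"z":0.05,"claw":75},{"ax":0,"ay":0,"az":0,"x":0.054,"y":0,"z":0.07,"claw":75},{"ax":0,"ay":0,"az":0,"x":0.054,"y":0,"z":0.085,"claw":75},{"ax":0,"ay":0,"az":0,"x":0.054,"y":0,"z":0.093,"claw":75},{"ax":0,"ay":0,"az":0,"x":0.054,"y":0,"z":0.097,"claw":75},{"ax":0,"ay":0,"az":0,"x":0.054,"y":0,"z":0.097,"claw":75},{"ax":0,"ay":0,"az":0,"x":0.054,"y":0,"z":0.097,"claw":75}]'
```

```text
t: 11.6
eef_pos: [0.3981, 0.2432, 0.0278]
orientation: [0.276, 3.128, 0.001]
contact_force: [0.2, 0.2, 0.2]
finger_gap: 0.0659
finger_force: 0.0
```

```bash
python3 -m handwheel '[{"ax":0,"ay":0,"az":0,"x":0,"y":0,"z":0,"claw":55},{"ax":0,"ay":0,"az":0,"x":0,"y":0,"z":0,"claw":45},{"ax":0,"ay":0,"az":0,"x":0,"y":0,"z":0,"claw":45},{"ax":0,"ay":0,"az":0,"x":0,"y":0,"z":0,"claw":45},{"ax":0,"ay":0,"az":0,"x":0,"y":0,"z":0,"claw":45},{"ax":0,"ay":0,"az":0,"x":0,"y":0,"z":0,"claw":45},{"ax":0,"ay":0,"az":0,"x":0,"y":0,"z":0,"claw":45},{"ax":0,"ay":0,"az":0,"x":0,"y":0,"z":0,"claw":45},{"ax":0,"ay":0,"az":0,"x":0,"y":0,"z":0,"claw":45},{"ax":0,"ay":0,"az":0,"x":0,"y":0,"z":0,"claw":45}]' 40
python3 - <<'E'
from h import *
s=read_state();p=s['eef_pos'];print(p)
Rt=R.from_euler('z',-3.1,degrees=True)
c=np.r_[.4518,.2858,0];home=c-Rt.apply([.030,.023,0]);home+=np.r_[p[:2]-[.3974,.2432],0];print('home',home)
pre=home-Rt.apply([.006,.006,0]);goal(pre[0],pre[1],p[2],-3.1);goal(home[0],home[1],p[2],-3.1)
E
```

```text
t: 12.85
eef_pos: [0.3978, 0.243, 0.0274]
orientation: [0.276, 3.129, 0.0]
contact_force: [-0.4, 0.2, 4.1]
finger_gap: 0.0456
finger_force: 40.0
[0.39776639 0.2430107  0.02737438]
home [0.42096648 0.26426672 0.        ]
xyz [-0.0139  0.0183  0.    ] rot frac [ 0.      0.0001 -0.0389] deg 7.0
xyz [-0.0191  0.025   0.    ] rot frac [ 0.      0.0001 -0.0389] deg 7.0
```

```bash
python3 -m handwheel '[{"ax":0,"ay":0,"az":-0.006,"x":-0.002,"y":0.002,"z":0,"claw":45},{"ax":0,"ay":0,"az":-0.012,"x":-0.004,"y":0.005,"z":0,"claw":45},{"ax":0,"ay":0,"az":-0.018,"x":-0.006,"y":0.008,"z":0,"claw":45},{"ax":0,"ay":0,"az":-0.024,"x":-0.008,"y":0.011,"z":0,"claw":45},{"ax":0,"ay":0,"az":-0.03,"x":-0.01,"y":0.013,"z":0,"claw":45},{"ax":0,"ay":0,"az":-0.036,"x":-0.012,"y":0.015,"z":0,"claw":45},{"ax":0,"ay":0,"az":-0.039,"x":-0.013,"y":0.017,"z":0,"claw":45},{"ax":0,"ay":0,"az":-0.039,"x":-0.014,"y":0.018,"z":0,"claw":45},{"ax":0,"ay":0,"az":-0.039,"x":-0.014,"y":0.018,"z":0,"claw":45},{"ax":0,"ay":0,"az":-0.039,"x":-0.014,"y":0.018,"z":0,"claw":45}]'
python3 - <<'E'
from h import *
s=read_state();goal(.42097,.26427,s['eef_pos'][2],-3.1)
E
```

```text
t: 14.1
eef_pos: [0.4145, 0.2581, 0.0274]
orientation: [-0.084, -3.14, 0.001]
contact_force: [-2.3, -2.2, 6.1]
finger_gap: 0.0457
finger_force: 40.0
xyz [-0.0062  0.0066 -0.    ] rot frac [-0.0002 -0.0001  0.0001] deg 0.0
```

```bash
python3 -m handwheel '[{"ax":0,"ay":0,"az":0,"x":-0.001,"y":0.001,"z":0,"claw":45},{"ax":0,"ay":0,"az":0,"x":-0.002,"y":0.002,"z":0,"claw":45},{"ax":0,"ay":0,"az":0,"x":-0.003,"y":0.003,"z":0,"claw":45},{"ax":0,"ay":0,"az":0,"x":-0.0035,"y":0.0035,"z":0,"claw":45},{"ax":0,"ay":0,"az":0,"x":-0.004,"y":0.004,"z":0,"claw":45},{"ax":0,"ay":0,"az":0,"x":-0.0045,"y":0.0045,"z":0,"claw":45},{"ax":0,"ay":0,"az":0,"x":-0.005,"y":0.005,"z":0,"claw":45},{"ax":0,"ay":0,"az":0,"x":-0.0055,"y":0.0055,"z":0,"claw":45},{"ax":0,"ay":0,"az":0,"x":-0.006,"y":0.006,"z":0,"claw":45},{"ax":0,"ay":0,"az":0,"x":-0.006,"y":0.006,"z":0,"claw":45}]' 60
```

```text
t: 15.35
eef_pos: [0.4199, 0.2629, 0.0274]
orientation: [-0.084, -3.138, 0.004]
contact_force: [-6.1, -4.7, 10.0]
finger_gap: 0.0456
finger_force: 60.0
```

```bash
python3 -m handwheel '[{"ax":0,"ay":0,"az":0,"x":-0.0004,"y":0.0004,"z":0,"claw":45},{"ax":0,"ay":0,"az":0,"x":-0.0008,"y":0.0008,"z":0,"claw":45},{"ax":0,"ay":0,"az":0,"x":-0.0012,"y":0.0012,"z":0,"claw":45},{"ax":0,"ay":0,"az":0,"x":-0.0016,"y":0.0016,"z":0,"claw":45},{"ax":0,"ay":0,"az":0,"x":-0.002,"y":0.002,"z":0,"claw":45},{"ax":0,"ay":0,"az":0,"x":-0.002,"y":0.002,"z":0,"claw":45},{"ax":0,"ay":0,"az":0,"x":-0.002,"y":0.002,"z":0,"claw":45},{"ax":0,"ay":0,"az":0,"x":-0.002,"y":0.002,"z":0,"claw":45},{"ax":0,"ay":0,"az":0,"x":-0.002,"y":0.002,"z":0,"claw":45},{"ax":0,"ay":0,"az":0,"x":-0.002,"y":0.002,"z":0,"claw":45}]'
```

```text
t: 16.6
eef_pos: [0.4204, 0.2633, 0.0275]
orientation: [-0.084, -3.134, 0.009]
contact_force: [-13.7, -11.4, 16.9]
finger_gap: 0.0454
finger_force: 60.0
```

```bash
python3 -m handwheel '[{"ax":0,"ay":0,"az":0,"x":-0.0003,"y":0.0005,"z":-0.0003,"claw":45},{"ax":0,"ay":0,"az":0,"x":-0.0006,"y":0.001,"z":-0.0005,"claw":45},{"ax":0,"ay":0,"az":0,"x":-0.0006,"y":0.0012,"z":-0.0005,"claw":45},{"ax":0,"ay":0,"az":0,"x":-0.0006,"y":0.0012,"z":-0.0005,"claw":45},{"ax":0,"ay":0,"az":0,"x":-0.0006,"y":0.0012,"z":-0.0005,"claw":45},{"ax":0,"ay":0,"az":0,"x":-0.0006,"y":0.0012,"z":-0.0005,"claw":45},{"ax":0,"ay":0,"az":0,"x":-0.0006,"y":0.0012,"z":-0.0005,"claw":45},{"ax":0,"ay":0,"az":0,"x":-0.0006,"y":0.0012,"z":-0.0005,"claw":45},{"ax":0,"ay":0,"az":0,"x":-0.0006,"y":0.0012,"z":-0.0005,"claw":45},{"ax":0,"ay":0,"az":0,"x":-0.0006,"y":0.0012,"z":-0.0005,"claw":45}]'
python3 look.py w6 245 150 150 130 5
```

```text
t: 17.85
eef_pos: [0.4204, 0.2634, 0.0276]
orientation: [-0.084, -3.132, 0.014]
contact_force: [-15.1, -15.2, 18.4]
finger_gap: 0.0457
finger_force: 60.0
[0.4203961  0.26340043 0.02756971]
```

View pics/w6.png

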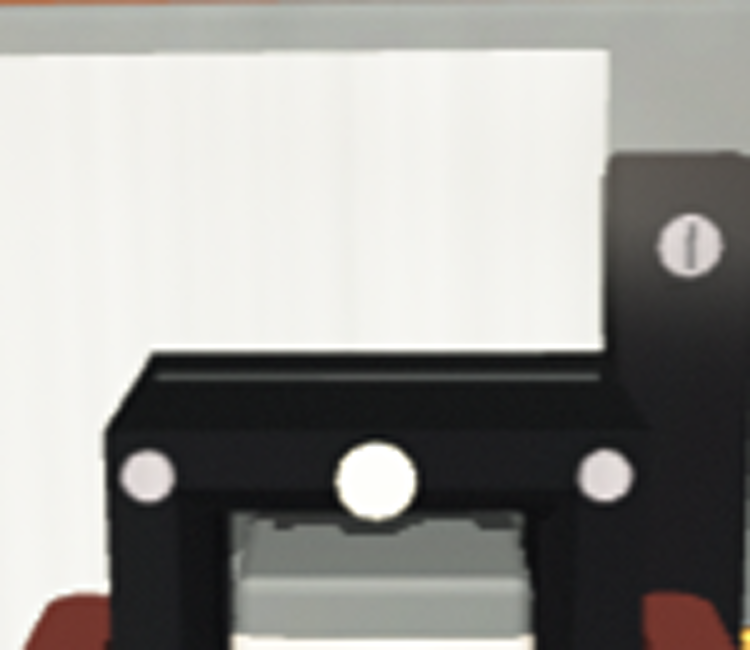

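The unit is square in the view, with its bottom near edge (155,353)–(605,351) reaching the side stop's bed line. The pack is still in the bay. Numeric check:

```bash
python3 - <<'E'
from h import *
import pickle
s,p,D=pickle.load(open('w6.pkl','rb'));m,T=cam('wrist',s)
px=lambda q:np.array(q)/5+np.array([245,150])
Rt=R.from_euler('z',-3.1,degrees=True)
c=np.array([.4518,.2860,0])
f=lambda q,z:Rt.inv().apply(onplane(m,T,px(q),z)-c).round(4)
print('unit bottom -x edge',f([(155,353),(604,351)],.012),'stop',f([(608,60),(604,340)],.012));print('screws',f([(148,476),(605,475)],.0465))
print('z',depthpts(m,T,px([(250,460),(500,460),(300,605),(480,605)]),D).round(4)[:,2])
s=read_state();A=R.from_rotvec(s['orientation']).as_matrix();print(A.round(4),s['contact_force'],s['torque'])
E
```

```text
unit bottom -x edge [[-0.0604 -0.047   0.012 ]
 [-0.0607 -0.0009  0.012 ]] stop [[-0.0899 -0.0014  0.012 ]
 [-0.0618 -0.0009  0.012 ]]
screws [[-0.0567 -0.0432  0.0465]
 [-0.0568 -0.0048  0.0465]]
z [0.047  0.0462 0.0577 0.057 ]
[[-0.9985  0.054  -0.0085]
 [ 0.054   0.9985 -0.0083]
 [ 0.008  -0.0088 -0.9999]] [-15.46849359 -15.12665357  16.91178656] [-2.74846085  2.70434607  0.19432218]
```

```bash
python3 -c "from plant import *;print(finish_job())"
```

```text
the job is handed in; nothing more can be done
None
```

The battery pack is seated in the bay and released, and I handed the job in at about 18 s with the unit held in the corner against both stops, pushing with about 15 N in each direction. The last camera check put the unit within about 1 mm of home. The pins themselves weren't visible in that view, and the hand-in returned no score.

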